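# Clear hot burnt-out tea lights into the ash box with self-closing tongs

### The job

The big tea lights on the slate have just burnt out and their cups are still hot: open the ash box, take the self-closing tongs from their pot, carry every tea light into the box with them without touching a cup with your fingers, and stand the tongs back in the pot. Then shut the box's sprung lid, easing it all the way down by its knob instead of letting it slam, and leave the thick red candle behind the slate standing where it is.

Things in the scene. Friction and masses are not known exactly. Their poses are not given: they have to be found in the camera images.
- board: thin black slate board, 300 (its x) by 240 (its y) by 5 mm, lying fixed on the desk; origin at the centre of its underside. The tea lights start on it
- light_1_c (a point): a burnt-down maxi tea light, a flat round aluminium cup 56 mm across and 22 mm high with a little set wax and a black wick stub, 45 g give or take a third, standing loose and upright on the slate; this point is the middle of the cup, half-way up. Three to five of the five are present, the others are absent (None)
- light_2_c (a point): a burnt-down maxi tea light, a flat round aluminium cup 56 mm across and 22 mm high with a little set wax and a black wick stub, 45 g give or take a third, standing loose and upright on the slate; this point is the middle of the cup, half-way up. Three to five of the five are present, the others are absent (None)
- light_3_c (a point): a burnt-down maxi tea light, a flat round aluminium cup 56 mm across and 22 mm high with a little set wax and a black wick stub, 45 g give or take a third, standing loose and upright on the slate; this point is the middle of the cup, half-way up. Three to five of the five are present, the others are absent (None)
- light_4_c (a point): a burnt-down maxi tea light, a flat round aluminium cup 56 mm across and 22 mm high with a little set wax and a black wick stub, 45 g give or take a third, standing loose and upright on the slate; this point is the middle of the cup, half-way up. Three to five of the five are present, the others are absent (None)
- light_5_c (a point): a burnt-down maxi tea light, a flat round aluminium cup 56 mm across and 22 mm high with a little set wax and a black wick stub, 45 g give or take a third, standing loose and upright on the slate; this point is the middle of the cup, half-way up. Three to five of the five are present, the others are absent (None)
- tongs_grip (a point): self-closing (cross-over) steel tongs, 175 mm long, 64 g, standing jaws down, loose in their pot. Point midway between the two black ribbed finger pads, 133 mm above the foot of the jaws; the spring head ends 42 mm above it. z points up to the head; the pads lie to either side along y, 36 mm over their backs at rest, each a bowed row of ribs 25 mm wide along x and 26 mm high
- tongs_foot (a point): middle of the foot of the tongs' jaws (lowest point). The jaws are two shallow V cups of 2.5 mm plate, 46 mm wide along x, 16 mm high, that open along y like the pads. Shut they measure 28 mm over all along y; fully open about 90 mm, standing 14 mm off each side of a tea light centred between them; they clasp a tea light with about 3.5 N
- tongs_l (a joint): angle of an arm of the tongs, mirrored by the other: 0 shut, 0.12 closed on a tea light, 0.21 fully open. Squeezing the pads OPENS the jaws, letting go shuts them: nothing moves below 11 N a pad; 21 N opens fully (pads 20 mm over their backs; 27 mm when round a tea light). Holding with 5 to 9 N carries the tongs with jaws shut or clasping
- pot: white ceramic pot for the tongs, open on top, fixed on the desk, 80 (its x) by 62 (its y) by 80 mm high, walls and floor 3.5 mm; origin at the centre of its underside. The tongs stand in it with their y axis along its y axis (either way round)
- ashbox: grey steel ash box, fixed on the desk, 136 (its x) by 156 (its y) by 100 mm high, walls and floor 3 mm, open on top under its lid; origin at the centre of its underside; -x is its front, where the knob is, +x the hinge side
- ashbox_lid (a joint): the box's lid, hinged along the far top edge: 0 shut, 1.8 rad fully open, leaning back past upright. An over-centre spring pulls it shut (about 2 to 3 N at the knob, with its weight) from anywhere below about 1.4 rad, quickly if it is let go; beyond 1.5 rad it stays open by itself
- ashbox_hinge (a point): middle of the lid's hinge axis, which runs along the box's y axis: 72 mm behind the box's centre (its +x), 102.5 mm above its underside
- knob (a point): centre of the dark round wooden knob of the lid, a 26 mm ball on a 7 mm stem 174 mm from the hinge axis: shut, it is 34 mm in front of the box's front face and 102.5 mm above the desk; it swings up and back in a circle about the hinge
- pillar_candle: thick red candle, 57 mm across, 114 mm high, standing loose behind the slate, not part of the job; origin under its foot
Things that resemble listed ones, but are neither listed nor needed, are in the scene too. Leave any orange look-alike of the part that bears light_3_c alone. Several things have the shape of the pot; the one meant has the colours described above.

How it is judged:
On the way, in this order (a step that is already met when the one before it is completed fails the run):
1. the ash box's lid stands fully open (value of joint ashbox_lid above 1.5 rad), for 0.2 s.
2. every tea light lies in the ash box (x of light_1_c in the frame of ashbox between -0.066 and 0.066 m and y of light_1_c in the frame of ashbox between -0.076 and 0.076 m and z of each of light_1_c, light_2_c, light_3_c, light_4_c, light_5_c in the frame of ashbox below 0.095 m and x of light_2_c in the frame of ashbox between -0.066 and 0.066 m and y of light_2_c in the frame of ashbox between -0.076 and 0.076 m and x of light_3_c in the frame of ashbox between -0.066 and 0.066 m and y of light_3_c in the frame of ashbox between -0.076 and 0.076 m and x of light_4_c in the frame of ashbox between -0.066 and 0.066 m and y of light_4_c in the frame of ashbox between -0.076 and 0.076 m and x of light_5_c in the frame of ashbox between -0.066 and 0.066 m and y of light_5_c in the frame of ashbox between -0.076 and 0.076 m), for 0.3 s.
At the end, for the whole second after the job is handed in: Every tea light that is present lies inside the ash box (its middle between the walls and under the rim) and at rest, the lid is shut to within 0.06 rad, and the tongs stand jaws down in their pot, on its floor to within 8 mm and upright to within 0.35 rad (all of step 2 and value of joint ashbox_lid below 0.06 rad and x of tongs_grip in the frame of pot between -0.045 and 0.045 m and y of tongs_grip in the frame of pot between -0.045 and 0.045 m and z of tongs_grip in the frame of pot below 0.145 m and angle between tongs_grip's own z axis and vertical below 0.35 rad and linear speed of each of light_1, light_2, light_3, light_4, light_5 below 0.03 m/s); the robot touches nothing.
It fails at once if the lid slams: it swings shut faster than 3 rad/s (about 0.5 m/s at the knob) (value of joint ashbox_lid below 0.6 rad and velocity of joint ashbox_lid below -3 rad/s).
It fails at once if the fingers touch a hot cup (more than 1 N) (contact force between the fingers and light_1 above 1 N or contact force between the fingers and light_2 above 1 N or contact force between the fingers and light_3 above 1 N or contact force between the fingers and light_4 above 1 N or contact force between the fingers and light_5 above 1 N).
It fails at once if the thick red candle is shifted by more than 4 cm (distance of pillar_candle from where it was at the start of the episode above 0.04 m).
Of light_1, light_2, light_3, light_4, light_5 only 3 to 5 are there at a start; the rules pass over those that are not, and their reading is None.
At some moment in a run one of light_1, light_2, light_3, light_4, light_5 may be knocked a few centimetres aside while the robot is not near it.
It also fails if it takes over 208 s, if anything falls off the work surface, if the arm or the gripper's body presses on something with over 40 N, if the wrist force passes 120 N, or if a joint passes its speed limit or range.

### The arm

A 7-joint arm with a two-finger parallel gripper is mounted at the origin on a cart in front of the work surface, level with it; the furniture and walls round the work are solid. World frame = base frame: x ahead of the robot, y to its left, z up, the work surface at z = 0. Lengths are in m, angles in rad, forces in N, time in s.
With the tool pointing down it reaches from about 0.4 to 0.85 m from the base axis. Payload 10.4 kg.
Tool frame: the origin (TCP) lies where the fingers leave the gripper's body, on its centre line; the fingertips stand 73 mm ahead of it and the grasp point (between the pads) lies 54 mm ahead of it; z points along the fingers, y is the line along which they close (so a half turn about z gives the same grasp; the last joint's range is limited). The gripper opens to 85 mm and grips with 20 to 120 N. Pads are 22 mm wide; open, the fingers measure 114 mm over their backs; the gripper's body (76 mm by 85 mm) begins 54 mm behind the grasp point. The pads swing forward as they close: fully open they stand 13 mm farther back than shut.
Start: joints at [1.243, 0.332, -0.065, 1.46, 0.022, 1.35, -0.088], TCP at [0.188, -0.596, 0.304] pointing down, gripper open.
Joint ranges: [-2.6, 2.6], [-0.5, 2.12], [-1.47, 1.34], [0.16, 2.42], [-1.27, 4.41], [0.06, 2.06], [-2.6, 2.6]. Speed limits (rad/s): [2.22, 2.22, 2.79, 2.79, 3.14, 3.14, 3.14].

### API

Orientations are given as a unit quaternion [x, y, z, w].
In Python, from workcell import manip, camera gives the robot as it stands. The module is installed in compiled form; this text tells all that it offers.
- The arm moves only by the shell command python3 -m creep 'ROWS' [OPENING] [FORCE]. ROWS is JSON, a list of rows, each a list of 2 entries, a list of its own where there are three numbers: the shift along the tool's x, y, z in mm, then the turn about the tool's z in rad. In form: [[[tx, ty, tz], twist], ...]. A call has 1 to 5 rows; each row is the pose to reach, as a shift and turn from the pose commanded when the call began, along the tool's axes at that moment; what a row does not reach only later rows make up. A row lasts 1/12 s, in which the tool goes at most 41.7 mm and 7.16 degrees, less where a joint would pass 70% of its speed; a pose out of reach is approached as far as the arm can. A call with a gripper value outside its range is refused whole. OPENING is the opening, from 0 (shut) to 1 (fully open), set as the call begins (- or left out, the last holds). The fingers move at their own pace and stop on an object; FORCE is the grip in N (left out, the last holds). Time passes only in rows, so rows that repeat a pose let the fingers close. It gives the time, the measured TCP pose, the force, the opening and the grip force at its end, in the units of the state.
- manip.get_obs(): the state, without advancing time (a new reading comes with each control period).
- camera(name): name is "scene" or "top"; returns a dict with "pixels" (480x640x3 uint8, red, green, blue), "z_map" (480x640 float32, m along the optical axis (not along the pixel's ray), 0 where there is no reading), "fx", "fy", "cx", "cy" (pixels), "distortion" ([k1, k2, p1, p2, k3] as OpenCV has them; the pictures are not rectified), "extrinsics" (4x4, takes a point from world to camera coordinates). Camera axes: x right, y down, z forward; pixel columns grow to the right and rows downward; lengths in m; the calibration is good to about 2 mm. A picture is of the moment at which its call begins.
- manip.hand_in(): hands the job in; it is judged then, once.
The state is a dict: "clock": time; "joint_pos": joint angles; "joint_velocities": joint speeds; "tau": joint torques, N m; "position": TCP position; "ee_rot": TCP orientation; "ft_force": force on the tool from outside, world axes, zero at the start; "torque": the same for the moment, N m; "grip_width": opening from 0.0 (shut) to 1.0 (fully open); "grasp_force": force on a finger pad.
Only numpy, scipy, OpenCV 4.12 (cv2) and the standard library are available. Lean on these libraries where they do the work, as an engineer would, in place of code of your own. Each camera call takes 0.05 s, during which the arm holds its last target. There are 200 camera calls.

## Working session

There is one attempt and no reset: what is moved stays moved. The work goes in short steps, Python scripts to look and compute and a shell command to move; the robot and the scene stay as the last step left them, time stands still between calls to the robot, and variables do not carry over. Pictures are saved under pics/ and viewed, at most 14 in all, crops included, and the job is handed in when it is done.

```bash
mkdir -p pics; ls; python3 - <<'E'
from workcell import manip, camera
import cv2, numpy as np
print(manip.get_obs())
for n in("scene","top"):
    c=camera(n); np.savez(f"{n}0.npz",**c)
    cv2.imwrite(f"pics/{n}0.png",c["pixels"][:,:,::-1])
    print(n,c["fx"],c["fy"],c["cx"],c["cy"],c["distortion"]); print(np.round(c["extrinsics"],3))
E
```

```text
pics
{'clock': 0.0, 'joint_pos': array([ 1.24337383,  0.33292229, -0.06473349,  1.46092541,  0.02163349,
        1.34992403, -0.08851547]), 'joint_velocities': array([ 6.63056718e-04, -1.21893787e-03, -1.55110182e-03, -2.12260410e-04,
       -1.22303023e-04,  8.70573071e-04,  5.27650698e-05]), 'tau': array([-8.55841918e-04, -6.25455022e+01,  4.85322531e-02, -3.91603732e+01,
        1.61994004e-02,  1.00991849e-02,  3.35173024e-05]), 'position': array([ 0.18750532, -0.59592651,  0.30309207]), 'ee_rot': array([ 9.88404244e-01,  1.51843676e-01, -1.56705394e-04, -7.24271770e-04]), 'ft_force': array([ 0.51062118, -0.01247993,  0.20603725]), 'torque': array([ 0.04558117, -0.03062067, -0.01299212]), 'grasp_force': 0.0, 'grip_width': 0.998981157052897}
scene 618.898934380863 618.898934380863 325.2162969427653 240.93367957336156 [0.05649046 0.         0.         0.         0.        ]
[[-0.479 -0.878  0.009  0.248]
 [-0.596  0.317 -0.738  0.461]
 [ 0.645 -0.359 -0.675  1.13 ]
 [ 0.     0.     0.     1.   ]]
top 520.3276489223044 520.3276489223044 323.4070007480993 244.1591802068544 [-0.15235712  0.          0.          0.          0.        ]
[[-0.03  -0.999 -0.014 -0.013]
 [-0.988  0.032 -0.153  0.599]
 [ 0.154  0.009 -0.988  1.281]
 [ 0.     0.     0.     1.   ]]
```

View pics/scene0.png

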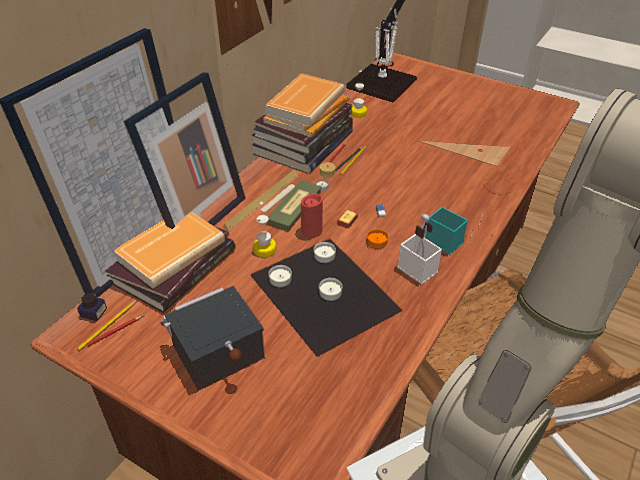

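View pics/top0.png

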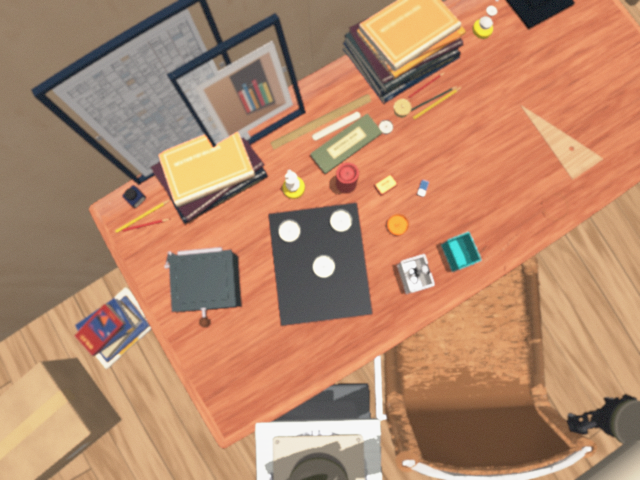

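The top view shows tea lights at (289,231), (341,221) and (324,266). The white pot with the tongs is at (416,272) and the ash box at (204,280), with its knob at (204,322). The red candle is at (347,178).

Possible mix-ups:
- **Pot:** the teal pot at (461,251) has the same shape. I choose the white one at (416,272).
- **Tea light:** the orange cup at (397,225) and the small white items at (386,127) and (492,10). I choose the three cups on the slate.
- **Knob:** nothing else looks like it.

```bash
cat > h.py <<'E'
import numpy as np, cv2
from workcell import manip, camera
def cloud(c):
    "world xyz for each pixel (nan where no depth)"
    K=np.array([[c["fx"],0,c["cx"]],[0,c["fy"],c["cy"]],[0,0,1.]]); v,u=np.mgrid[:480,:640]
    n=cv2.undistortPoints(np.stack([u,v],-1).reshape(-1,1,2).astype(float),K,np.array(c["distortion"],float)).reshape(480,640,2)
    z=np.array(c["z_map"],float); z[z==0]=np.nan
    P=np.concatenate([n*z[...,None],z[...,None]],-1); E=np.array(c["extrinsics"])
    return (P-E[:3,3])@E[:3,:3]
def shot(n):
    c=camera(n); return np.array(c["pixels"]),cloud(c)
def box(P):
    (c,s,a)=cv2.minAreaRect((P[:,:2]*1000).astype(np.float32)); return np.round(c,1),np.round(s,1),round(a,1)
E
python3 - <<'E'
from h import *
for n in("scene","top"):
    c=dict(np.load(n+"0.npz")); P=cloud(c); I=c["pixels"].astype(int); x,y,z=P[...,0],P[...,1],P[...,2]
    r,g,b=I[...,0],I[...,1],I[...,2]
    print(n,"desk z",np.nanmedian(z[(abs(x-.3)<.03)&(abs(y)<.5)]))
    reg=lambda cx,cy,d:(abs(x-cx)<d)&(abs(y-cy)<d)
    V,U=np.mgrid[:480,:640]
    px={'scene':dict(l1=(280,275),l2=(324,252),l3=(330,289),candle=(312,215),orange=(377,239),pot=(420,258),box=(215,325),knob=(235,353)),
        'top':dict(l1=(289,231),l2=(341,221),l3=(324,266),candle=(347,178),orange=(397,225),pot=(416,272),box=(204,280),knob=(205,322))}[n]
    for k,(u,v) in px.items():
        print(k,P[v,u].round(4),I[v,u])
    np.save(n+"P.npy",P)
E
python3 - <<'E'
import cv2
a=cv2.imread('pics/top0.png')[225:330,170:470];b=cv2.imread('pics/scene0.png')[200:300,380:480]
cv2.imwrite('pics/crop_pot.png',cv2.resize(b,None,fx=6,fy=6,interpolation=2))
E
```

```text
scene desk z 0.0006768210723127884
l1 [0.6412 0.0581 0.0199] [108 109 107]
l2 [ 0.6647 -0.0768  0.0172] [77 73 71]
l3 [ 0.5468 -0.0291  0.0151] [82 82 79]
candle [ 0.7421 -0.0832  0.0802] [115  55  45]
orange [ 0.646  -0.2242  0.0141] [224 107   0]
pot [ 0.4868 -0.2406  0.0736] [159 152 144]
box [0.4961 0.2717 0.1063] [66 70 72]
knob [0.4012 0.2654 0.1185] [113  64  41]
top desk z -0.001435698195238429
l1 [0.6408 0.0582 0.0186] [243 243 240]
l2 [ 0.663  -0.0788  0.0184] [243 242 240]
l3 [ 0.5463 -0.0306  0.0143] [243 243 240]
candle [ 0.7565 -0.0957  0.0977] [235 116 108]
orange [ 0.6489 -0.2261  0.0121] [246 160  67]
pot [ 0.5102 -0.2467  0.1475] [67 65 66]
box [0.5103 0.2616 0.1069] [ 96 105 109]
knob [0.4086 0.2593 0.1072] [133  81  57]
```

View pics/crop_pot.png

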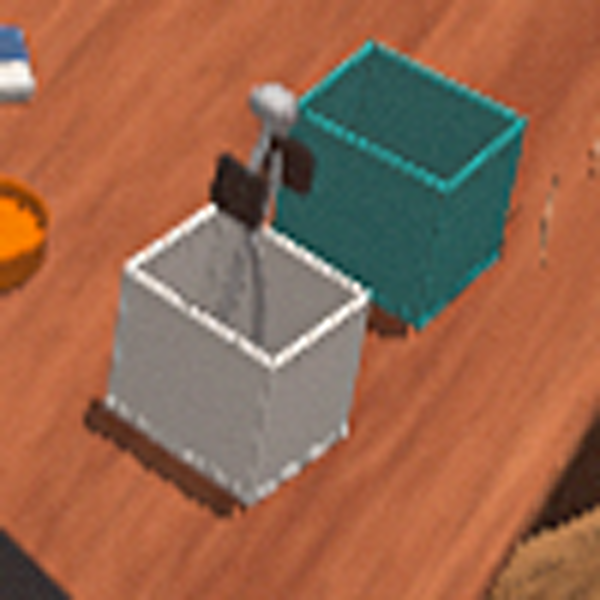

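The crop confirms the white pot: the tongs stand in it, with black pads on either side at about (240,190) and (292,165) and a pale head at (270,105). The teal pot next to it is empty.

```bash
python3 - <<'E'
from h import *
from scipy.optimize import least_squares
for n in("scene","top"):
    P=np.load(n+"P.npy"); I=np.load(n+"0.npz")["pixels"].astype(int); F=P.reshape(-1,3); C=I.reshape(-1,3)
    d=lambda cx,cy,r:np.hypot(F[:,0]-cx,F[:,1]-cy)<r
    for nm,cx,cy in(("l1",.641,.058),("l2",.664,-.078),("l3",.546,-.030),("orange",.648,-.225),("candle",.76,-.095)):
        m=d(cx,cy,.045)&(F[:,2]>.012)
        q=F[m]; c,r=cv2.minEnclosingCircle((q[:,:2]*1000).astype(np.float32))
        print(n,nm,np.round(c,1),round(r,1),"z95",np.nanpercentile(q[:,2],95).round(4))
    q=F[d(.505,-.247,.075)&(F[:,2]>.072)&(F[:,2]<.09)&(C.min(1)>140)]; print("potrim",box(q),np.median(q[:,2]).round(4))
    m=d(.505,-.247,.06)&(F[:,2]>.10)
    q=F[m]; dark=C[m].max(1)<90; print("tongs",q[:,2].max(),"n",len(q),"head",q[q[:,2]>.155].mean(0).round(4) if (q[:,2]>.155).any() else None)
    p=q[dark&(q[:,2]<.155)]; print("pads",len(p),box(p) if len(p)>4 else 0,p[:,2].min().round(3),p[:,2].max().round(3))
    q=F[d(.50,.26,.13)&(F[:,2]>.09)&(F[:,2]<.115)&(C[:,0]<C[:,2]+15)]; print("lid",box(q),np.median(q[:,2]).round(4))
    q=F[d(.40,.262,.06)&(F[:,2]>.085)&(C[:,0]>C[:,2]+25)]; print("knob",box(q),q.mean(0).round(4),q[:,2].min().round(4),q[:,2].max().round(4))
    q=F[d(.58,-.01,.26)&(abs(F[:,2])<.012)&(C.max(1)<70)]; print("board",box(q),np.median(q[:,2]).round(4))
E
```

```text
scene l1 [638.9  60.5] 40.4 z95 0.0285
scene l2 [655.  -77.3] 41.1 z95 0.029
scene l3 [541.2 -29.7] 33.4 z95 0.029
scene orange [ 650.9 -227.6] 32.6 z95 0.0246
scene candle [766.4 -95.7] 33.0 z95 0.1107
potrim (array([ 513.8, -260.5]), array([85. , 66.7]), 13.4) 0.0801
tongs 0.18218793503520608 n 231 head [ 0.5114 -0.258   0.1727]
pads 132 (array([ 513.8, -259.9]), array([25.3, 40.3]), 16.9) 0.117 0.154
lid (array([500.2, 275.5]), array([174.1, 169.3]), 3.1) 0.1059
knob (array([403.8, 265.5]), array([22.9, 20.3]), 64.6) [0.4032 0.2658 0.1104] 0.0976 0.1186
board (array([611.9,  -0.7]), array([374. , 452.8]), 81.5) 0.0062
top l1 [646.1  65. ] 38.4 z95 0.0273
top l2 [664.6 -79.5] 42.0 z95 0.0274
top l3 [546.8 -27.9] 42.2 z95 0.0268
top orange [ 649.  -228.1] 28.2 z95 0.0233
top candle [767.8 -97.2] 30.0 z95 0.1125
potrim (array([ 514.9, -261. ]), array([78.5, 62.5]), 14.4) 0.0795
tongs 0.1828155270489952 n 115 head [ 0.5138 -0.2598  0.175 ]
pads 15 (array([ 510.5, -246.4]), array([15.6,  3.8]), 10.5) 0.138 0.149
lid (array([506.4, 272. ]), array([157.7, 165.2]), 4.3) 0.1055
knob (array([420.9, 268.4]), array([50.8, 24.1]), 25.7) [0.4109 0.2627 0.1103] 0.0922 0.12
board (array([655.9, -47. ]), array([0., 0.]), 0.0) 0.0056
```

```bash
python3 - <<'E'
from h import *
from scipy.optimize import least_squares
Q=[]
for n in("scene","top"):
    P=np.load(n+"P.npy"); I=np.load(n+"0.npz")["pixels"].astype(int); F=P.reshape(-1,3); C=I.reshape(-1,3)
    q=F[(np.hypot(F[:,0]-.405,F[:,1]-.263)<.02)&(F[:,2]>.095)&(C[:,0]>C[:,2]+25)]
    s=least_squares(lambda p:np.linalg.norm(q-p,axis=1)-.013,[.405,.263,.1],loss='soft_l1',f_scale=.002).x
    print(n,"knob",s.round(4),len(q))
    # lid/box edges: top plane points
    m=(abs(F[:,0]-.505)<.1)&(abs(F[:,1]-.272)<.1)&(F[:,2]>.101)&(F[:,2]<.112)&(C[:,0]<C[:,2]+15)
    U=np.zeros((480*640),np.uint8);U[m]=1;U=cv2.morphologyEx(U.reshape(480,640),cv2.MORPH_OPEN,np.ones((7,7)))
    print("lid",box(P[U>0]),P[U>0].mean(0).round(4))
    for nm,cx,cy in(("l1",.641,.058),("l2",.664,-.078),("l3",.546,-.030)):
        m=(np.hypot(F[:,0]-cx,F[:,1]-cy)<.04)&(F[:,2]>.0225)&(F[:,2]<.032)
        q=F[m][:,:2]; s=least_squares(lambda p:np.hypot(*(q-p).T)-.027,[cx,cy],loss='soft_l1',f_scale=.002); print(nm,s.x.round(4),len(q))
E
```

```text
scene knob [0.4091 0.2644 0.1037] 129
lid (array([507.5, 270.9]), array([158.2, 159.3]), 3.3) [0.5089 0.275  0.1062]
l1 [0.6404 0.0581] 93
l2 [ 0.6628 -0.0773] 86
l3 [ 0.544  -0.0288] 104
top knob [0.4089 0.2641 0.103 ] 94
lid (array([503.8, 271.8]), array([126.7, 141.9]), 3.5) [0.5085 0.2674 0.106 ]
l1 [0.6406 0.0571] 52
l2 [ 0.6632 -0.0781] 39
l3 [ 0.5445 -0.0294] 41
```

```bash
cat >> h.py <<'E'
def to(x,y,z,yaw,grasp=True):
    "tool shift (mm) and twist to put the grasp point (or TCP) at world x,y,z, tool x at yaw deg"
    o=manip.get_obs(); qx,qy,qz,qw=o["ee_rot"]; a=np.arctan2(2*qx*qy,qx*qx-qy*qy)
    a=(a+np.pi)%(2*np.pi)-np.pi
    w=np.array([x,y,z+(.054 if grasp else 0)])-o["position"]
    t=((a-np.radians(yaw))+np.pi)%(2*np.pi)-np.pi
    print("clock",round(o["clock"],1),"yaw",round(np.degrees(a),1),"shift",np.round([1e3*(w[0]*np.cos(a)+w[1]*np.sin(a)),1e3*(w[0]*np.sin(a)-w[1]*np.cos(a)),-1e3*w[2]],1),"twist",round(t,3),
      "grip",round(o["grip_width"],3),round(o["grasp_force"],1),"F",o["ft_force"].round(1),"TCP",o["position"].round(4))
E
python3 -m creep '[[[170,-102,0],0],[[170,-102,0],0],[[170,-102,0],0],[[170,-102,0],0],[[170,-102,0],0]]' 1
python3 -m creep '[[[170,-102,0],0],[[170,-102,0],0],[[170,-102,0],0],[[170,-102,0],0],[[170,-102,0],0]]' 1
python3 -c "from h import *;to(.409,.264,.25,3.4)"
```

```text
clock: 0.52
position: [0.3214, -0.4448, 0.3037]
ee_rot: [0.988, 0.153, 0.0, -0.0]
ft_force: [1.4, -0.4, -0.0]
grip_width: 0.998
grasp_force: 0.0
clock: 0.93
position: [0.4526, -0.2962, 0.3038]
ee_rot: [0.988, 0.153, 0.0, -0.0]
ft_force: [0.3, -1.2, -0.1]
grip_width: 1.002
grasp_force: 0.0
clock 0.9 yaw 17.6 shift [ 1.280e+02 -5.471e+02 -2.000e-01] twist 0.248 grip 1.002 0.0 F [ 0.3 -1.2 -0.1] TCP [ 0.4526 -0.2962  0.3038]
```

```bash

python3 -m creep '[[[43,-182,0],0],[[43,-182,0],0],[[43,-182,0],0],[[43,-182,0],0],[[43,-182,0],0]]' |tail -0
python3 -m creep '[[[43,-182,0],0],[[43,-182,0],0],[[43,-182,0],0],[[43,-182,0],0],[[43,-182,0],0]]'|tail -0
python3 -m creep '[[[43,-182,0],0.12],[[43,-182,0],0.24],[[43,-182,0],0.248],[[43,-182,0],0.248],[[43,-182,0],0.248]]'|tail -0
python3 -c "from h import *;to(.409,.264,.1025,3.4)"
```

```text
clock 2.2 yaw 3.2 shift [ 1.000e-01 -1.700e+00  1.476e+02] twist -0.003 grip 1.002 0.0 F [ 1.5 -0.4 -0.8] TCP [0.409  0.2623 0.3041]Exception ignored on flushing sys.stdout:
BrokenPipeError: [Errno 32] Broken pipe
Exception ignored on flushing sys.stdout:
BrokenPipeError: [Errno 32] Broken pipe
Exception ignored on flushing sys.stdout:
BrokenPipeError: [Errno 32] Broken pipe
```

```bash

python3 -m creep '[[[0,-2,40],0],[[0,-2,80],0],[[0,-2,120],0],[[0,-2,148],0],[[0,-2,148],0]]' >/dev/null
python3 -m creep '[[[0,0,0],0],[[0,0,0],0],[[0,0,0],0],[[0,0,0],0],[[0,0,0],0]]' 0.2 30
python3 -m creep '[[[0,0,0],0],[[0,0,0],0],[[0,0,0],0],[[0,0,0],0],[[0,0,0],0]]' 0.2 30
python3 -c "from h import *;to(.409,.264,.1025,3.4)
for a in np.arange(.2,1.81,.2): print(round(a,1),np.round([174*(1-np.cos(a)),-174*np.sin(a)],0))"
```

```text
clock: 3.02
position: [0.4105, 0.2632, 0.1575]
ee_rot: [1.0, 0.028, 0.002, -0.001]
ft_force: [-2.7, 29.2, 7.0]
grip_width: 0.302
grasp_force: 15.6
clock: 3.43
position: [0.4104, 0.2642, 0.1578]
ee_rot: [1.0, 0.029, 0.002, -0.002]
ft_force: [-0.7, 7.4, 5.1]
grip_width: 0.276
grasp_force: 29.5
clock 3.4 yaw 3.3 shift [-1.4  0.1  1.3] twist -0.002 grip 0.276 29.5 F [-0.7  7.4  5.1] TCP [0.4104 0.2642 0.1578]
0.2 [  3. -35.]
0.4 [ 14. -68.]
0.6 [ 30. -98.]
0.8 [  53. -125.]
1.0 [  80. -146.]
1.2 [ 111. -162.]
1.4 [ 144. -171.]
1.6 [ 179. -174.]
1.8 [ 214. -169.]
```

```bash

python3 -m creep '[[[1,0,-17],0],[[3,0,-35],0],[[8,0,-51],0],[[14,0,-68],0],[[21,0,-83],0]]'
python3 -m creep '[[[9,0,-15],0],[[20,0,-29],0],[[32,0,-42],0],[[45,0,-53],0],[[59,0,-63],0]]'
python3 -m creep '[[[15,0,-9],0],[[31,0,-16],0],[[47,0,-22],0],[[64,0,-25],0],[[82,0,-28],0]]'
python3 -m creep '[[[17,0,0],0],[[34,0,1],0],[[48,0,4],0],[[48,0,4],0],[[48,0,4],0]]'
python3 - <<'E'
from h import *
I,P=shot("scene"); cv2.imwrite("pics/lid.png",I[:,:,::-1])
E
```

```text
clock: 3.85
position: [0.4306, 0.2654, 0.2411]
ee_rot: [1.0, 0.029, 0.001, -0.002]
ft_force: [2.8, 10.2, -5.0]
grip_width: 0.285
grasp_force: 29.6
clock: 4.27
position: [0.4891, 0.2692, 0.304]
ee_rot: [1.0, 0.03, 0.001, -0.002]
ft_force: [-1.0, 12.0, -3.6]
grip_width: 0.278
grasp_force: 29.9
clock: 4.68
position: [0.5711, 0.2745, 0.3319]
ee_rot: [1.0, 0.03, 0.001, -0.003]
ft_force: [-1.4, 12.8, -3.1]
grip_width: 0.284
grasp_force: 30.4
clock: 5.1
position: [0.6192, 0.2776, 0.3278]
ee_rot: [1.0, 0.03, 0.001, -0.003]
ft_force: [-0.3, 11.4, 2.5]
grip_width: 0.281
grasp_force: 31.7
```

View pics/lid.png

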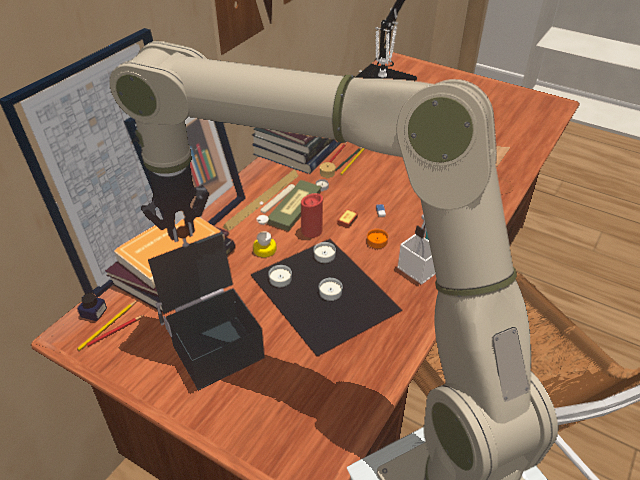

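The lid stands open with its knob in the gripper at (185,228), and the three lights at (280,275), (324,252) and (330,289) haven't moved. Next I release the knob and go to the tongs.

```bash

python3 -m creep '[[[0,0,0],0],[[0,0,0],0],[[0,0,0],0],[[0,0,0],0],[[0,0,-20],0]]' 1
python3 -m creep '[[[0,0,-40],0],[[0,0,-60],0],[[0,35,-60],-0.1],[[-10,70,-60],-0.18],[[-20,105,-60],-0.18]]' >/dev/null
python3 -c "from h import *;to(.514,-.261,.25,14)"
```

```text
clock: 5.57
position: [0.619, 0.2725, 0.3423]
ee_rot: [1.0, 0.028, -0.002, 0.002]
ft_force: [-0.4, -0.1, -0.4]
grip_width: 0.966
grasp_force: 0.0
clock 6.0 yaw 13.9 shift [-191.4  393.4  101.7] twist -0.002 grip 0.998 0.0 F [ 0.9 -1.5  0.2] TCP [0.6052 0.1669 0.4057]
```

```bash

python3 -m creep '[[[-80,180,20],0],[[-80,180,20],0],[[-80,180,20],0],[[-80,180,20],0],[[-80,180,20],0]]' >/dev/null
python3 -m creep '[[[-80,180,20],0],[[-80,180,20],0],[[-80,180,20],0],[[-80,180,20],0],[[-80,180,20],0]]' >/dev/null
python3 - <<'E'
from h import *
to(.514,-.261,.1365,14)
I,P=shot("scene"); cv2.imwrite("pics/t1.png",I[:,:,::-1])
F=P.reshape(-1,3); C=I.reshape(-1,3)
q=F[(np.hypot(F[:,0]-.51,F[:,1]+.26)<.04)&(F[:,2]>.16)&(F[:,2]<.185)]; print(len(q),q.mean(0) if len(q) else 0)
E
```

```text
clock 6.8 yaw 13.3 shift [-26.7  31.8 175.1] twist -0.011 grip 1.002 0.0 F [-0.7 -0.7 -1. ] TCP [ 0.5327 -0.2239  0.3656]
55 [ 0.51215988 -0.25898254  0.17436549]
```

```bash

python3 -m creep '[[[-27,32,10],-0.012],[[-27,32,40],-0.012],[[-27,32,80],-0.012],[[-27,32,110],-0.012],[[-27,32,110],-0.012]]' >/dev/null
python3 -c "from h import *;to(.514,-.261,.1365,14)"
```

```text
clock 7.3 yaw 14.2 shift [ 0.1  4.6 59.6] twist 0.004 grip 0.997 0.0 F [-0.9  0.1  0.2] TCP [ 0.5128 -0.2566  0.2501]
```

```bash

python3 -m creep '[[[0,0,20],0],[[0,0,40],0],[[0,0,55],0],[[0,0,65],0],[[0,0,65],0]]' >/dev/null
python3 -c "from h import *;to(.514,-.261,.1365,14)"
python3 -m creep '[[[0,0,0],0],[[0,0,0],0],[[0,0,0],0],[[0,0,0],0],[[0,0,0],0]]' 0.5 20
python3 -m creep '[[[0,0,0],0],[[0,0,0],0],[[0,0,0],0]]' 0.44
```

```text
clock 7.7 yaw 14.3 shift [-2.4  3.7 -0. ] twist 0.004 grip 1.001 0.0 F [-0.1 -1.4  0.5] TCP [ 0.5154 -0.2569  0.1905]
clock: 8.12
position: [0.5159, -0.2571, 0.1916]
ee_rot: [0.992, 0.124, 0.0, 0.0]
ft_force: [0.4, 0.4, 1.0]
grip_width: 0.503
grasp_force: 0.0
clock: 8.37
position: [0.5156, -0.2571, 0.191]
ee_rot: [0.992, 0.124, 0.0, 0.0]
ft_force: [-0.5, -0.2, 0.3]
grip_width: 0.439
grasp_force: 0.0
```

```bash

python3 -m creep '[[[-1,3.5,0],0],[[-1,3.5,0],0],[[-1,3.5,0],0]]' 0.44
python3 -m creep '[[[0,0,0],0],[[0,0,0],0],[[0,0,0],0],[[0,0,0],0]]' 0.42
python3 -m creep '[[[0,0,0],0],[[0,0,0],0],[[0,0,0],0],[[0,0,0],0]]' 0.40
```

```text
clock: 8.62
position: [0.5154, -0.261, 0.1908]
ee_rot: [0.992, 0.124, -0.0, 0.0]
ft_force: [-0.1, -0.2, 0.1]
grip_width: 0.438
grasp_force: 0.0
clock: 8.95
position: [0.5155, -0.2606, 0.1909]
ee_rot: [0.992, 0.124, 0.0, 0.0]
ft_force: [0.7, -1.1, 0.2]
grip_width: 0.42
grasp_force: 5.9
clock: 9.28
position: [0.5155, -0.2606, 0.1909]
ee_rot: [0.992, 0.124, -0.0, -0.0]
ft_force: [0.7, 0.1, -0.3]
grip_width: 0.406
grasp_force: 12.6
```

```bash

python3 -m creep '[[[0,0,0],0],[[0,0,0],0],[[0,0,0],0],[[0,0,-5],0],[[0,0,-15],0]]' 0.414
python3 -m creep '[[[0,0,-20],0],[[0,0,-40],0],[[0,0,-60],0],[[0,0,-80],0],[[0,0,-100],0]]'
python3 -m creep '[[[0,0,-20],0],[[0,0,-30],0],[[0,0,-35],0],[[0,0,-35],0],[[0,0,-35],0]]'
python3 - <<'E'
from h import *
I,P=shot("scene"); cv2.imwrite("pics/t2.png",cv2.resize(I[80:320,340:580,::-1],None,fx=2.5,fy=2.5))
E
```

```text
clock: 9.7
position: [0.515, -0.2605, 0.2054]
ee_rot: [0.992, 0.124, -0.001, -0.001]
ft_force: [-0.4, 0.3, -0.6]
grip_width: 0.409
grasp_force: 12.1
clock: 10.12
position: [0.5155, -0.2604, 0.308]
ee_rot: [0.992, 0.124, 0.0, 0.0]
ft_force: [0.5, 0.3, 0.1]
grip_width: 0.413
grasp_force: 12.2
clock: 10.53
position: [0.5153, -0.2606, 0.3402]
ee_rot: [0.992, 0.124, -0.0, -0.0]
ft_force: [-0.4, -0.4, -1.8]
grip_width: 0.415
grasp_force: 12.2
```

View pics/t2.png

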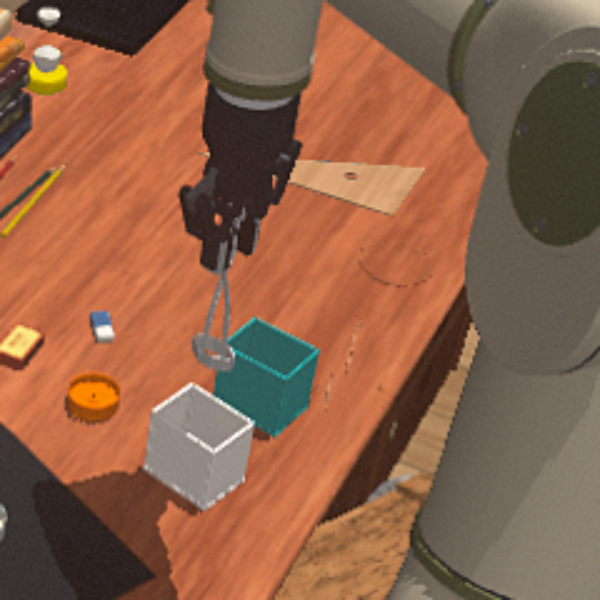

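The tongs are in the gripper and hanging straight, jaws shut at (213,350) in the crop, well clear of the white pot. I'll measure where the jaws are under the tool and fix the lights again.

```bash
cat >> h.py <<'E'
from scipy.optimize import least_squares
def lights(seeds,P,n):
    F=P.reshape(-1,3)
    for cx,cy in seeds:
        m=(np.hypot(F[:,0]-cx,F[:,1]-cy)<.045)&(F[:,2]>.0225)&(F[:,2]<.032); q=F[m][:,:2]
        if len(q)<10: print(n,(cx,cy),"few",len(q)); continue
        s=least_squares(lambda p:np.hypot(*(q-p).T)-.027,q.mean(0),loss='soft_l1',f_scale=.002); print(n,"light",s.x.round(4),len(q),"cost",round(s.cost*1e6))
SE=[(.6405,.0577),(.663,-.0777),(.5443,-.0291)]
def jaw(P,zlo,zhi,n,off=(0,0)):
    o=manip.get_obs(); x,y,_=o["position"]; F=P.reshape(-1,3)
    q=F[(np.hypot(F[:,0]-x,F[:,1]-y)<.06)&(F[:,2]>zlo)&(F[:,2]<zhi)]
    if len(q)>5: print(n,"jaw",box(q),q.mean(0).round(4),"zmin",q[:,2].min().round(4),len(q))
E
python3 -m creep '[[[0,0,0],0],[[0,0,0],0],[[0,0,0],0]]' 0.42 >/dev/null
python3 - <<'E'
from h import *
for n in("scene","top"):
    I,P=shot(n); jaw(P,.14,.175,n); lights(SE,P,n)
to(.5443,-.0291,.23,14)
E
```

```text
scene jaw (array([ 514.5, -260.4]), array([48.3, 29.5]), 6.2) [ 0.5125 -0.2604  0.1646] zmin 0.1511 168
scene light [0.6404 0.0583] 101 cost 245
scene light [ 0.6633 -0.0778] 85 cost 190
scene light [ 0.5443 -0.0289] 101 cost 122
top jaw (array([ 511. , -257.2]), array([40.5, 20.6]), 44.0) [ 0.5028 -0.2643  0.1662] zmin 0.1521 35
top light [0.6403 0.0573] 51 cost 11
top light [ 0.663  -0.0781] 45 cost 11
top light [ 0.5445 -0.0295] 48 cost 10
clock 10.9 yaw 14.3 shift [  85.  -217.3   56.6] twist 0.005 grip 0.418 7.0 F [-0.4  0.3 -1.1] TCP [ 0.5154 -0.2606  0.3406]
```

```bash

python3 -m creep '[[[8,-22,0],0],[[22,-56,0],0],[[36,-92,0],0],[[50,-128,0],0],[[64,-164,0],0]]'  >/dev/null
python3 -m creep '[[[14,-35,0],0],[[20,-50,0],0],[[21,-53,0],0],[[21,-53,0],0],[[21,-53,0],0]]'  >/dev/null
python3 -m creep '[[[0,0,0],0],[[0,0,0],0],[[0,0,0],0],[[0,0,0],0],[[0,0,0],0]]' 0.24 35
python3 - <<'E'
from h import *
for n in("scene","top"):
    I,P=shot(n); jaw(P,.14,.175,n); lights(SE[2:],P,n)
to(.5444,-.0292,.142,14)
cv2.imwrite("pics/t3.png",I[200:400,240:440,::-1].repeat(3,0).repeat(3,1))
E
```

```text
clock: 12.18
position: [0.5445, -0.0298, 0.3409]
ee_rot: [0.992, 0.124, 0.0, 0.0]
ft_force: [0.0, 0.4, -0.5]
grip_width: 0.244
grasp_force: 18.1
scene jaw (array([543.5, -29.8]), array([49.3, 90.7]), 16.0) [ 0.5433 -0.0293  0.1685] zmin 0.1589 127
scene light [ 0.5446 -0.0291] 103 cost 106
top (0.5443, -0.0291) few 0
clock 12.3 yaw 14.2 shift [ 1.000e-01 -4.000e-01  1.449e+02] twist 0.004 grip 0.241 18.1 F [ 0.6  0.2 -0.9] TCP [ 0.5444 -0.0296  0.3409]
```

View pics/t3.png

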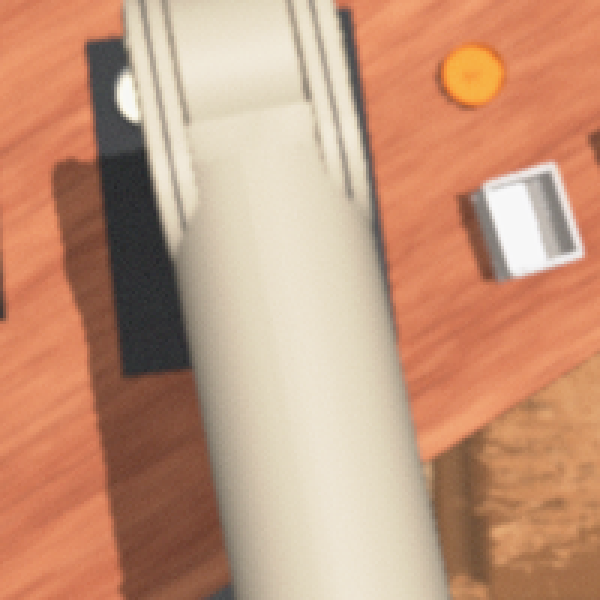

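The arm hides the work from the top camera, but the scene data puts the open jaws (91 mm) right over the light. Lowering now.

```bash

python3 -m creep '[[[0,0,25],0],[[0,0,55],0],[[0,0,85],0],[[0,0,110],0],[[0,0,125],0]]'  >/dev/null
python3 -m creep '[[[0,0,10],0],[[0,0,18],0],[[0,0,21],0],[[0,0,21],0]]'
python3 -m creep '[[[0,0,0],0],[[0,0,0],0],[[0,0,0],0],[[0,0,0],0]]' 0.30
python3 -m creep '[[[0,0,0],0],[[0,0,0],0],[[0,0,0],0],[[0,0,0],0]]' 0.32
python3 -m creep '[[[0,0,0],0],[[0,0,0],0],[[0,0,0],0],[[0,0,0],0]]' 0.33
python3 - <<'E'
from h import *
for n in("scene",):
    I,P=shot(n); jaw(P,.03,.07,n); lights(SE[2:],P,n)
to(.5444,-.0292,.142,14)
cv2.imwrite("pics/t4.png",I[200:340,260:400,::-1].repeat(4,0).repeat(4,1))
E
```

```text
clock: 13.03
position: [0.5446, -0.0294, 0.195]
ee_rot: [0.992, 0.124, 0.0, -0.0]
ft_force: [0.1, -0.4, -1.5]
grip_width: 0.246
grasp_force: 18.0
clock: 13.37
position: [0.5447, -0.0294, 0.1955]
ee_rot: [0.992, 0.124, 0.0, 0.0]
ft_force: [0.2, 1.1, -0.1]
grip_width: 0.302
grasp_force: 15.6
clock: 13.7
position: [0.5447, -0.0294, 0.1952]
ee_rot: [0.992, 0.124, 0.0, 0.0]
ft_force: [1.1, 0.5, 3.1]
grip_width: 0.325
grasp_force: 1.5
clock: 14.03
position: [0.5444, -0.0294, 0.1948]
ee_rot: [0.992, 0.124, -0.0, 0.0]
ft_force: [-1.2, -0.7, 0.5]
grip_width: 0.328
grasp_force: 0.0
scene jaw (array([540.7, -29. ]), array([59.5, 51.1]), 86.1) [ 0.5433 -0.0257  0.0441] zmin 0.03 62
scene light [ 0.5437 -0.0287] 133 cost 299
clock 14.1 yaw 14.3 shift [ 0.1 -0.2 -1.2] twist 0.005 grip 0.332 0.0 F [-0.2 -0.3  0.6] TCP [ 0.5444 -0.0294  0.1948]
```

View pics/t4.png

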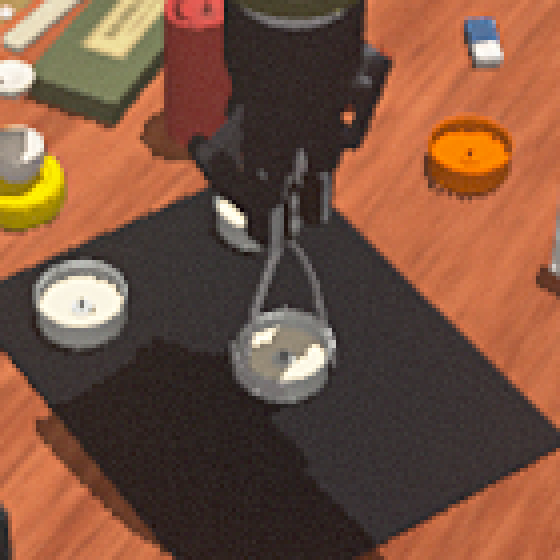

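The jaws have closed on the cup at (285,355). The finger pads are just free of the tongs at 0.33, so I'll grip lightly again.

```bash

python3 -m creep '[[[0,0,0],0],[[0,0,0],0],[[0,0,0],0],[[0,0,0],0]]' 0.32 20
python3 -m creep '[[[0,0,0],0],[[0,0,0],0],[[0,0,0],0],[[0,0,0],0]]' 0.316
```

```text
clock: 14.42
position: [0.5444, -0.0294, 0.1949]
ee_rot: [0.992, 0.124, -0.0, 0.0]
ft_force: [1.0, -0.4, -0.4]
grip_width: 0.318
grasp_force: 1.2
clock: 14.75
position: [0.5444, -0.0294, 0.1949]
ee_rot: [0.992, 0.124, -0.0, 0.0]
ft_force: [0.0, 0.2, -0.8]
grip_width: 0.317
grasp_force: 5.1
```

```bash

python3 -m creep '[[[0,0,0],0],[[0,0,0],0],[[0,0,-4],0],[[0,0,-10],0],[[0,0,-20],0]]' 0.313
python3 -m creep '[[[0,0,-20],0],[[0,0,-45],0],[[0,0,-70],0],[[0,0,-95],0],[[0,0,-120],0]]'
python3 - <<'E'
from h import *
I,P=shot("scene"); jaw(P,.11,.2,"s")
F=P.reshape(-1,3); q=F[(abs(F[:,0]-.51)<.1)&(abs(F[:,1]-.27)<.1)&(F[:,2]>.09)&(F[:,2]<.103)]; print("rim",box(q),len(q))
to(.533,.239,.28,3.4)
E
```

```text
clock: 15.17
position: [0.5441, -0.0294, 0.215]
ee_rot: [0.992, 0.124, -0.001, -0.0]
ft_force: [0.4, 0.2, -0.4]
grip_width: 0.311
grasp_force: 8.6
clock: 15.58
position: [0.5443, -0.0291, 0.3373]
ee_rot: [0.992, 0.124, 0.0, 0.0]
ft_force: [0.9, 0.2, -2.0]
grip_width: 0.319
grasp_force: 8.6
s jaw (array([545.2, -28.7]), array([58.2, 63.7]), 15.2) [ 0.5439 -0.0298  0.1641] zmin 0.1489 533
rim (array([512.7, 276.6]), array([149.2, 172. ]), 2.6) 864
clock 15.6 yaw 14.3 shift [  53.7 -262.7    8.3] twist 0.19 grip 0.314 8.6 F [1.9 0.8 3.2] TCP [ 0.5457 -0.0288  0.3423]
```

```bash

python3 -m creep '[[[4,-20,0],0.02],[[11,-53,0],0.06],[[18,-88,0],0.10],[[25,-123,0],0.14],[[32,-158,0],0.18]]' |sed -n 6p
python3 -c "from h import *;to(.533,.239,.28,3.4)"
```

```text
grasp_force: 8.6
clock 16.1 yaw 3.8 shift [   3.8 -105.8    1.9] twist 0.007 grip 0.319 8.6 F [ 1.4 -0.3  0.1] TCP [0.5362 0.1332 0.3359]
```

```bash

python3 -m creep '[[[1,-35,0],0],[[3,-70,0],0],[[4,-97,0],0.007],[[4,-106,0],0.007],[[4,-106,0],0.007]]' >/dev/null
python3 - <<'E'
from h import *
I,P=shot("scene"); jaw(P,.11,.18,"s")
F=P.reshape(-1,3)
to(.533,.239,.147,3.4)
cv2.imwrite("pics/t5.png",I[180:400,130:350,::-1].repeat(3,0).repeat(3,1)[:600])
E
```

```text
s jaw (array([546.2, 244.4]), array([90.7, 64. ]), 10.3) [0.538  0.2416 0.1568] zmin 0.1106 765
clock 16.5 yaw 3.7 shift [ 1.000e-01 -6.000e-01  1.344e+02] twist 0.005 grip 0.314 8.6 F [ 0.3 -0.6 -0.4] TCP [0.5329 0.2384 0.3354]
```

View pics/t5.png

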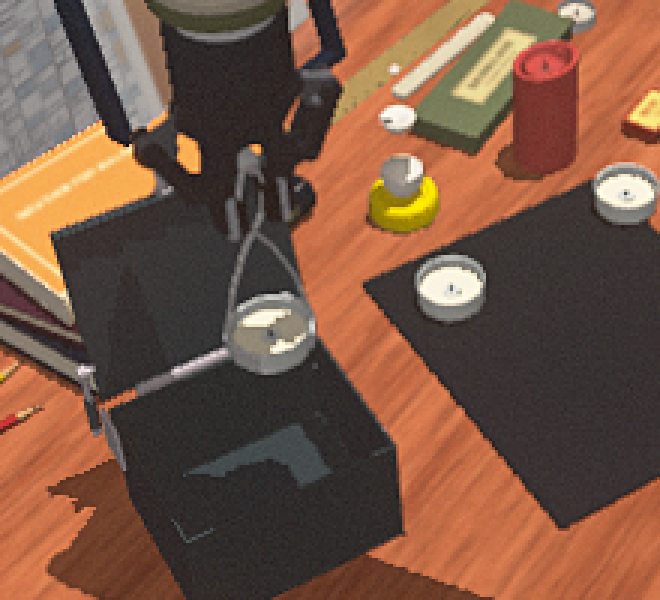

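The cup hangs level in the jaws over the box at (270,335), clear of the walls and lid. Lowering.

```bash

python3 -m creep '[[[0,-1,20],0],[[0,-1,45],0],[[0,-1,70],0],[[0,-1,95],0],[[0,-1,115],0]]' |grep -E "force|pos"
python3 -m creep '[[[0,0,8],0],[[0,0,14],0],[[0,0,18],0],[[0,0,18],0]]' |grep -E "force|pos"
python3 -m creep '[[[0,0,0],0],[[0,0,0],0],[[0,0,0],0],[[0,0,0],0],[[0,0,0],0]]' 0.285 30 |grep -E "force|pos|wid"
python3 -m creep '[[[0,0,-15],0],[[0,0,-35],0],[[0,0,-65],0],[[0,0,-95],0],[[0,0,-125],0]]' |grep -E "force|pos"
python3 -m creep '[[[0,0,-10],0],[[0,0,-10],0],[[0,0,-10],0],[[0,0,-10],0]]' 0.415 20|grep -E "force|pos"
python3 - <<'E'
from h import *
I,P=shot("scene"); jaw(P,.14,.18,"s"); lights(SE[:2],P,"s")
F=P.reshape(-1,3); q=F[(abs(F[:,0]-.51)<.06)&(abs(F[:,1]-.27)<.07)&(F[:,2]>.015)&(F[:,2]<.035)&(I.reshape(-1,3).min(1)>90)]; print(len(q),q.mean(0) if len(q) else 0)
to(.6404,.0577,.23,14)
E
```

```text
position: [0.5338, 0.2358, 0.2183]
ft_force: [-0.2, -0.8, -0.6]
grasp_force: 8.6
position: [0.5336, 0.2381, 0.2023]
ft_force: [-0.4, 0.6, -1.2]
grasp_force: 8.6
position: [0.5333, 0.2387, 0.2022]
ft_force: [0.5, 0.2, -0.1]
grip_width: 0.289
grasp_force: 16.3
position: [0.5329, 0.2387, 0.3283]
ft_force: [0.0, -0.2, -1.4]
grasp_force: 16.3
position: [0.5329, 0.2382, 0.3353]
ft_force: [-0.5, 0.1, -0.6]
grasp_force: 12.0
s jaw (array([549.2, 243.6]), array([86.6, 36.5]), 1.3) [0.5404 0.2388 0.1583] zmin 0.1401 195
s light [0.6405 0.0578] 89 cost 119
s light [ 0.6719 -0.1242] 32 cost 41
221 [0.53827827 0.2390267  0.01996573]
clock 18.5 yaw 3.5 shift [ 96.2 186.9  51.2] twist -0.183 grip 0.414 12.0 F [ 0.4 -0.5 -0.9] TCP [0.5328 0.2383 0.3352]
```

```bash

python3 -m creep '[[[9,18,0],0],[[26,50,0],0],[[43,83,0],0],[[60,117,0],0],[[77,150,0],0]]' >/dev/null
python3 -m creep '[[[14,27,0],0],[[18,35,0],0],[[19,37,0],0],[[19,37,0],0],[[19,37,0],0]]' 0.24 35 >/dev/null
python3 -m creep '[[[0,0,0],0],[[0,0,0],0],[[0,0,0],0]]' |grep -E "wid|force"
python3 - <<'E'
from h import *
for n in("scene","top"):
    I,P=shot(n); jaw(P,.13,.175,n); lights([SE[0],(.672,-.124),SE[1]],P,n)
to(.6405,.0577,.141,3.5)
E
```

```text
ft_force: [-0.7, -0.3, -0.6]
grip_width: 0.245
grasp_force: 18.1
scene jaw (array([640.8,  59.7]), array([52.3, 87.8]), 3.3) [0.6393 0.0611 0.1676] zmin 0.1558 122
scene light [0.6403 0.0582] 99 cost 195
scene light [ 0.6723 -0.1232] 88 cost 203
scene light [ 0.672  -0.1233] 29 cost 57
top (0.6405, 0.0577) few 0
top light [ 0.6724 -0.1241] 53 cost 101
top light [ 0.6725 -0.1242] 20 cost 26
clock 19.7 yaw 3.6 shift [1.000e-01 8.000e-01 1.421e+02] twist 0.001 grip 0.242 18.1 F [-0.2 -0.9 -0.2] TCP [0.6404 0.0585 0.3371]
```

Light 2 has been knocked to (0.672, -0.124), the disturbance the task warned about. I'll pick up light 1 first.

```bash

python3 -m creep '[[[0,1,25],0],[[0,1,55],0],[[0,1,85],0],[[0,1,110],0],[[0,1,125],0]]'  >/dev/null
python3 -m creep '[[[0,0,8],0],[[0,0,15],0],[[0,0,17],0],[[0,0,17],0]]' | grep -E "pos|force"
python3 -m creep '[[[0,0,0],0],[[0,0,0],0],[[0,0,0],0],[[0,0,0],0]]' 0.30 >/dev/null
python3 -m creep '[[[0,0,0],0],[[0,0,0],0],[[0,0,0],0],[[0,0,0],0]]' 0.322 20 | grep -E "pos|force|wid"
python3 -m creep '[[[0,0,0],0],[[0,0,0],0],[[0,0,0],0],[[0,0,0],0]]' 0.314 | grep -E "pos|force|wid"
```

```text
position: [0.6408, 0.057, 0.1953]
ft_force: [0.1, -0.3, -0.9]
grasp_force: 18.0
position: [0.6407, 0.0569, 0.195]
ft_force: [-0.8, -0.4, -0.8]
grip_width: 0.32
grasp_force: 0.0
position: [0.6407, 0.057, 0.195]
ft_force: [-0.4, -0.9, 0.9]
grip_width: 0.316
grasp_force: 7.4
```

```bash

python3 -m creep '[[[0,0,-4],0],[[0,0,-12],0],[[0,0,-32],0],[[0,0,-57],0],[[0,0,-82],0]]' | grep -E "force"
python3 -m creep '[[[0,0,-25],0],[[0,0,-45],0],[[0,0,-58],0],[[0,0,-58],0]]' | grep -E "force"
python3 - <<'E'
from h import *
I,P=shot("scene"); jaw(P,.11,.2,"s")
to(.529,.307,.28,3.4)
E
```

```text
ft_force: [0.8, 0.2, -1.9]
grasp_force: 7.4
ft_force: [0.7, 0.9, -1.5]
grasp_force: 7.5
s jaw (array([643.1,  57.6]), array([61.4, 61.9]), 1.2) [0.6426 0.0574 0.1645] zmin 0.1474 522
clock 22.2 yaw 3.5 shift [ -96.3 -256.3    2. ] twist 0.002 grip 0.318 7.4 F [-0.4  0.4 -1.7] TCP [0.6409 0.0572 0.336 ]
```

```bash

python3 -m creep '[[[-15,-5,0],0],[[-40,-14,0],0],[[-65,-28,0],0],[[-85,-48,0],0],[[-96,-75,0],0]]' | grep -E "force"
python3 -m creep '[[[0,-33,0],0],[[0,-68,0],0],[[0,-103,0],0],[[0,-138,0],0],[[0,-165,0],0]]' | grep -E "force"
python3 -m creep '[[[0,-12,0],0],[[0,-16,0],0],[[0,-16,0],0],[[0,-16,0],0]]' | grep -E "force"
python3 - <<'E'
from h import *
to(.529,.307,.148,3.4)
E
```

```text
ft_force: [1.6, 0.6, -0.9]
grasp_force: 7.4
ft_force: [0.1, 0.4, -0.3]
grasp_force: 7.4
ft_force: [-0.3, -0.2, -1.0]
grasp_force: 7.5
clock 23.4 yaw 3.5 shift [ -0.2  -1.8 131.9] twist 0.001 grip 0.316 7.5 F [-0.3 -0.2 -1. ] TCP [0.5293 0.3053 0.3339]
```

```bash

python3 -m creep '[[[0,-1,20],0],[[0,-1,45],0],[[0,-1,70],0],[[0,-1,95],0],[[0,-1,115],0]]' |grep -E "force|pos"
python3 -m creep '[[[0,0,8],0],[[0,0,14],0],[[0,0,17],0],[[0,0,17],0]]' |grep -E "force|pos"
python3 -m creep '[[[0,0,0],0],[[0,0,0],0],[[0,0,0],0],[[0,0,0],0],[[0,0,0],0]]' 0.285 30 |grep -E "force|pos|wid"
python3 -m creep '[[[0,0,-15],0],[[0,0,-35],0],[[0,0,-65],0],[[0,0,-95],0],[[0,0,-125],0]]' |grep -E "force|pos"
python3 -m creep '[[[0,0,-10],0],[[0,0,-10],0],[[0,0,-10],0],[[0,0,-10],0]]' 0.415 20|grep -E "force|pos"
python3 - <<'E'
from h import *
I,P=shot("scene"); jaw(P,.14,.18,"s"); lights([(.672,-.124)],P,"s")
I,P=shot("top"); lights([(.672,-.124)],P,"t")
to(.6723,-.1238,.28,3.5)
E
```

```text
position: [0.5295, 0.3048, 0.2177]
ft_force: [0.2, -0.1, -1.6]
grasp_force: 7.4
position: [0.5294, 0.3071, 0.2033]
ft_force: [0.3, 0.5, -0.7]
grasp_force: 7.4
position: [0.529, 0.3076, 0.2032]
ft_force: [0.6, -0.1, -0.4]
grip_width: 0.29
grasp_force: 16.3
position: [0.5287, 0.3075, 0.3293]
ft_force: [0.7, 0.3, -0.8]
grasp_force: 16.3
position: [0.5287, 0.3071, 0.3362]
ft_force: [0.2, -0.6, -0.7]
grasp_force: 12.0
s jaw (array([547.5, 316.6]), array([46.6, 83.3]), 86.2) [0.5423 0.3088 0.158 ] zmin 0.1401 195
s light [ 0.672  -0.1231] 95 cost 191
t light [ 0.6725 -0.1242] 42 cost 91
clock 25.4 yaw 3.5 shift [116.7 439.    2.2] twist 0.001 grip 0.412 12.0 F [-0.   0.6 -0.4] TCP [0.5287 0.3071 0.3362]
```

```bash

python3 -m creep '[[[0,20,0],0],[[0,55,0],0],[[0,90,0],0],[[0,125,0],0],[[0,155,0],0]]' >/dev/null
python3 -m creep '[[[15,30,0],0],[[30,60,0],0],[[45,90,0],0],[[60,120,0],0],[[70,140,0],0]]' >/dev/null
python3 - <<'E'
from h import *
for n in("top","scene"):
    I,P=shot(n);F=P.reshape(-1,3)
    m=np.hypot(F[:,0]-.672,F[:,1]+.124)<.045
    q=F[m&(F[:,2]>.014)]; c=np.array([.672,-.124]); a=np.degrees(np.arctan2(q[:,1]+.124,q[:,0]-.672)); r=np.hypot(*(q[:,:2]-c).T)
    for k in range(-180,180,45):
        s=(a>=k)&(a<k+45)&(r>.02); print(n,k,s.sum(),np.percentile(q[s,2],90).round(4) if s.sum()>3 else None,r[s].max().round(4) if s.any() else None)
    print(q[np.hypot(*(q[:,:2]-c).T)<.015][:,2].mean())
    if n=="top": cv2.imwrite("pics/l2.png",cv2.resize(I[170:290,290:440,::-1],None,fx=5,fy=5,interpolation=2))
E
```

```text
top -180 15 0.0262 0.0273
top -135 16 0.0247 0.0283
top -90 20 0.0265 0.0282
top -45 27 0.0273 0.0292
top 0 19 0.0254 0.0286
top 45 18 0.0271 0.0275
top 90 13 0.0289 0.0277
top 135 16 0.0261 0.0268
0.016409391565748017
scene -180 21 0.0272 0.0296
scene -135 17 0.0257 0.0281
scene -90 29 0.0265 0.0313
scene -45 42 0.0286 0.0329
scene 0 35 0.0293 0.0306
scene 45 11 0.0296 0.0282
scene 90 29 0.0274 0.0307
scene 135 31 0.0252 0.0308
0.017244633848368277
```

View pics/l2.png

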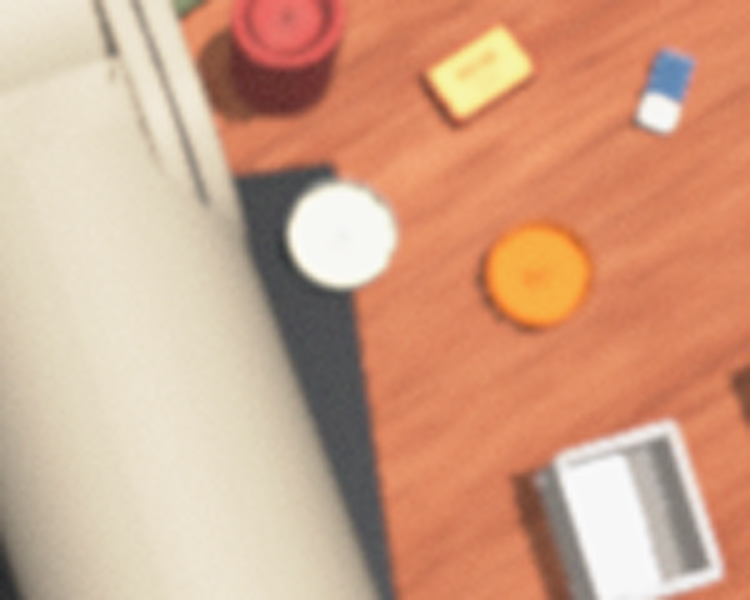

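Light 2 sits at (342,235) in the crop. It overhangs the right edge of the slate but is still roughly level, and the orange cup at (538,275) is clear of where the jaws will go.

```bash

python3 -m creep '[[[23,70,0],0],[[46,144,0],0],[[46,144,0],0],[[46,144,0],0],[[46,144,0],0]]' 0.24 35 >/dev/null
python3 -m creep '[[[0,0,0],0],[[0,0,0],0],[[0,0,0],0]]' >/dev/null
python3 - <<'E'
from h import *
I,P=shot("scene"); jaw(P,.13,.175,"s"); lights([(.672,-.124)],P,"s")
to(.6724,-.124,.141,3.5)
E
```

```text
s jaw (array([ 670.7, -119.8]), array([49.9, 89.9]), 1.3) [ 0.6697 -0.1184  0.1676] zmin 0.1568 118
s light [ 0.6724 -0.1235] 86 cost 231
clock 27.1 yaw 3.7 shift [  0.6   2.6 143. ] twist 0.003 grip 0.241 18.0 F [-0.9 -0.  -0.6] TCP [ 0.6716 -0.1215  0.338 ]
```

```bash

python3 -m creep '[[[0,2,25],0],[[0,2,55],0],[[0,2,85],0],[[0,2,110],0],[[0,2,125],0]]'  >/dev/null
python3 -m creep '[[[0,0,8],0],[[0,0,15],0],[[0,0,17],0],[[0,0,17],0]]' | grep -E "pos|force"
python3 -m creep '[[[0,0,0],0],[[0,0,0],0],[[0,0,0],0],[[0,0,0],0]]' 0.30 >/dev/null
python3 -m creep '[[[0,0,0],0],[[0,0,0],0],[[0,0,0],0],[[0,0,0],0]]' 0.322 20 | grep -E "pos|force|wid"
python3 -m creep '[[[0,0,0],0],[[0,0,0],0],[[0,0,0],0],[[0,0,0],0]]' 0.314 | grep -E "pos|force|wid"
```

```text
position: [0.6723, -0.1253, 0.1967]
ft_force: [0.9, 0.4, 0.1]
grasp_force: 18.0
position: [0.672, -0.1256, 0.196]
ft_force: [0.9, -0.9, 0.6]
grip_width: 0.322
grasp_force: 0.1
position: [0.672, -0.1255, 0.196]
ft_force: [0.4, -0.5, 0.1]
grip_width: 0.316
grasp_force: 7.5
```

```bash

python3 -m creep '[[[0,0,-4],0],[[0,0,-12],0],[[0,0,-32],0],[[0,0,-57],0],[[0,0,-82],0]]' | grep -E "force"
python3 -m creep '[[[0,0,-25],0],[[0,0,-45],0],[[0,0,-60],0],[[0,0,-60],0]]' | grep -E "force"
python3 - <<'E'
from h import *
I,P=shot("scene"); jaw(P,.11,.2,"s")
I,P=shot("top"); F=P.reshape(-1,3); C=I.reshape(-1,3)
m=(abs(F[:,0]-.51)<.06)&(abs(F[:,1]-.27)<.07)&(F[:,2]<.035)&(C.min(1)>120); q=F[m]; print(len(q)); print([ (q[s,:3].mean(0).round(4)) for s in (q[:,1]<.27,q[:,1]>.27)])
to(.478,.271,.28,3.5)
E
```

```text
ft_force: [0.3, -0.3, -0.6]
grasp_force: 7.5
ft_force: [0.3, -0.2, -1.6]
grasp_force: 7.5
s jaw (array([ 675. , -124.2]), array([58.7, 63.9]), 12.5) [ 0.6739 -0.1256  0.168 ] zmin 0.1499 447
846
[array([0.5361, 0.2398, 0.0128]), array([0.5319, 0.3079, 0.013 ])]
clock 29.6 yaw 3.5 shift [-169.1 -407.6    4.1] twist 0.001 grip 0.316 7.5 F [ 0.5  0.1 -1.8] TCP [ 0.672  -0.1253  0.3381]
```

```bash

python3 -m creep '[[[-10,-18,0],0],[[-28,-45,0],0],[[-48,-72,0],0],[[-68,-100,0],0],[[-88,-128,0],0]]' | grep -E "force"
python3 -m creep '[[[-18,-30,0],0],[[-36,-60,0],0],[[-54,-90,0],0],[[-70,-120,0],0],[[-80,-150,0],0]]' | grep -E "force"
python3 -m creep '[[[0,-33,0],0],[[0,-68,0],0],[[-1,-103,0],0],[[-1,-124,0],0],[[-1,-130,0],0]]' | grep -E "force"
python3 - <<'E'
from h import *
to(.478,.271,.148,3.5)
I,P=shot("scene"); jaw(P,.14,.2,"s")
E
```

```text
ft_force: [0.2, -0.6, 1.2]
grasp_force: 7.5
ft_force: [-0.1, 0.6, -2.0]
grasp_force: 7.5
ft_force: [-0.1, -0.1, -0.5]
grasp_force: 7.5
clock 30.9 yaw 3.8 shift [  1.7   4.1 134.6] twist 0.006 grip 0.315 7.5 F [-0.1 -0.1 -0.5] TCP [0.476  0.275  0.3366]
s jaw (array([476.7, 276.9]), array([59. , 62.6]), 7.9) [0.476  0.2759 0.1607] zmin 0.1472 737
```

```bash

python3 -m creep '[[[1,3,20],0],[[1,3,45],0],[[1,3,70],0],[[1,3,95],0],[[1,3,115],0]]' |grep -E "force|pos"
python3 -m creep '[[[0,0,8],0],[[0,0,14],0],[[0,0,19],0],[[0,0,19],0]]' |grep -E "force|pos"
python3 -m creep '[[[0,0,0],0],[[0,0,0],0],[[0,0,0],0],[[0,0,0],0],[[0,0,0],0]]' 0.285 30 |grep -E "force|pos|wid"
python3 -m creep '[[[0,0,-15],0],[[0,0,-35],0],[[0,0,-65],0],[[0,0,-95],0],[[0,0,-125],0]]' |grep -E "force|pos"
python3 -m creep '[[[0,0,-10],0],[[0,0,-10],0],[[0,0,-10],0],[[0,0,-10],0]]' 0.415 20|grep -E "force|pos"
python3 -m creep '[[[0,33,0],0],[[0,70,0],0],[[0,107,0],0],[[0,145,0],0],[[0,180,0],0]]' >/dev/null
python3 - <<'E'
from h import *
I,P=shot("top"); F=P.reshape(-1,3); C=I.reshape(-1,3)
m=(abs(F[:,0]-.51)<.065)&(abs(F[:,1]-.27)<.07)&(F[:,2]<.06)&(C.min(1)>120); q=F[m]; print(len(q),q[:,2].max())
cv2.imwrite("pics/b3.png",cv2.resize(I[180:340,140:340,::-1],None,fx=4,fy=3.7))
to(.514,-.261,.28,14)
E
```

```text
position: [0.4791, 0.2659, 0.2201]
ft_force: [-0.1, 0.2, -0.8]
grasp_force: 7.5
position: [0.4795, 0.2679, 0.2037]
ft_force: [0.4, -0.6, -0.8]
grasp_force: 7.5
position: [0.4794, 0.2685, 0.2043]
ft_force: [-0.5, -0.1, -0.8]
grip_width: 0.289
grasp_force: 16.3
position: [0.4789, 0.2684, 0.3303]
ft_force: [0.7, 0.1, -0.3]
grasp_force: 16.3
position: [0.479, 0.2679, 0.3374]
ft_force: [-0.9, -0.0, -0.4]
grasp_force: 12.0
635 0.030184425070128893
clock 33.3 yaw 3.0 shift [  5.1 340.4   3. ] twist -0.191 grip 0.413 12.1 F [ 4.4 -4.8 -0.2] TCP [0.4909 0.0786 0.337 ]
```

View pics/b3.png

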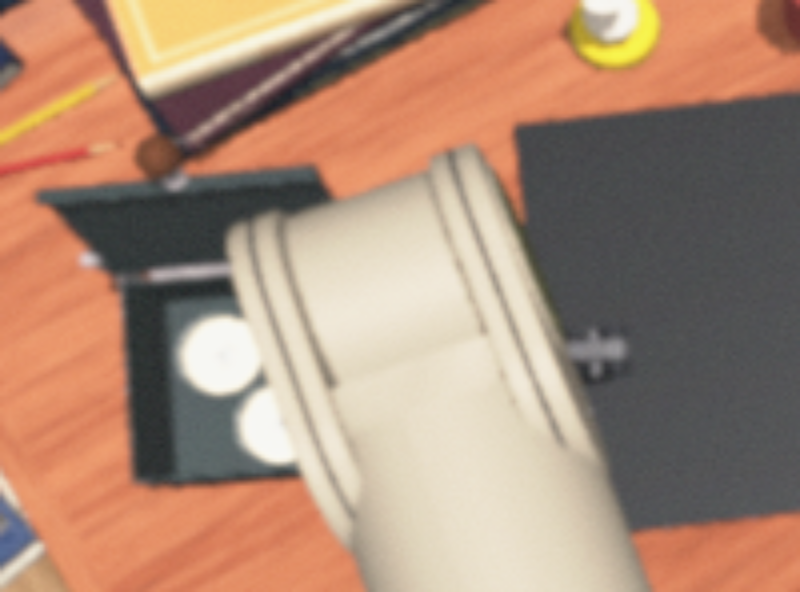

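Two lights show in the box at (220,355) and (270,425). The third is hidden by the arm, and the slate is empty as far as it shows. The lid is still open, with the knob at (158,155). Next I take the tongs back to the pot.

```bash

python3 -m creep '[[[0,25,0],-0.03],[[0,60,0],-0.08],[[1,97,0],-0.12],[[2,134,0],-0.16],[[2,170,0],-0.19]]' >/dev/null
python3 -c "from h import *;to(.5155,-.2605,.28,14)"
```

```text
clock 33.8 yaw 14.5 shift [-31.8 175.3   3.5] twist 0.009 grip 0.416 12.1 F [ 1.3  0.6 -0.3] TCP [ 0.5022 -0.0829  0.3375]
```

```bash

python3 -m creep '[[[-6,33,0],0],[[-13,70,0],0],[[-20,107,0],0.006],[[-26,140,0],0.006],[[-30,164,0],0.006]]' >/dev/null
python3 -m creep '[[[-1,4,0],0],[[-1,5,0],0],[[-1,5,0],0],[[-1,5,0],0],[[-1,5,0],0]]' >/dev/null
python3 - <<'E'
from h import *
for n in("scene","top"):
    I,P=shot(n); jaw(P,.135,.17,n)
F=None
to(.5155,-.2605,.1375,14)
I,P=shot("scene"); F=P.reshape(-1,3); C=I.reshape(-1,3).astype(int)
q=F[(np.hypot(F[:,0]-.514,F[:,1]+.261)<.06)&(F[:,2]>.072)&(F[:,2]<.09)&(C.min(1)>140)]; print("potrim",box(q))
E
```

```text
scene jaw (array([ 516.2, -249.9]), array([47. , 28.8]), 13.6) [ 0.5135 -0.2509  0.1627] zmin 0.1521 148
top jaw (array([ 513.1, -245.4]), array([43.2, 19. ]), 36.8) [ 0.5026 -0.2536  0.1652] zmin 0.1554 27
clock 34.7 yaw 14.2 shift [ -1.9   9.2 147.6] twist 0.003 grip 0.412 12.1 F [-0.  -0.1 -0.4] TCP [ 0.5151 -0.2511  0.3391]
potrim (array([ 513.8, -261.9]), array([83.7, 67.1]), 11.7)
```

```bash

python3 -m creep '[[[-2,9.5,0],0],[[-2,9.5,0],0],[[-2,9.5,15],0],[[-2,9.5,35],0],[[-2,9.5,55],0]]' 0.419 >/dev/null
python3 -c "from h import *;to(.5155,-.2608,.1385,14)"
```

```text
clock 35.1 yaw 14.0 shift [ 0.5 -1.6 91.1] twist 0.001 grip 0.42 8.3 F [ 0.6 -0.3 -1.7] TCP [ 0.5154 -0.2625  0.2836]
```

```bash

python3 -m creep '[[[0,-1,18],0],[[0,-1,36],0],[[0,-1,54],0],[[0,-1,70],0],[[0,-1,80],0]]' |grep -E "force|pos"
python3 -m creep '[[[0,0,5],0],[[0,0,9],0],[[0,0,11],0],[[0,0,11],0]]' |grep -E "force|pos"
python3 -c "from h import *;to(.5155,-.2608,.1375,14)"
```

```text
position: [0.5144, -0.2612, 0.2021]
ft_force: [0.2, -0.2, 0.5]
grasp_force: 8.2
position: [0.5152, -0.2611, 0.1932]
ft_force: [-0.1, -0.1, -0.6]
grasp_force: 8.2
clock 35.9 yaw 14.1 shift [ 0.3 -0.2  1.7] twist 0.001 grip 0.415 8.2 F [-0.1 -0.1 -0.6] TCP [ 0.5152 -0.2611  0.1932]
```

```bash

python3 -m creep '[[[0,0,1],0],[[0,0,2],0],[[0,0,2],0],[[0,0,2],0]]' |grep -E "force|pos"
python3 -m creep '[[[0,0,0],0],[[0,0,0],0],[[0,0,0],0]]' 0.45 |grep -E "force"
python3 -m creep '[[[0,0,0],0],[[0,0,0],0],[[0,0,0],0],[[0,0,0],0],[[0,0,0],0]]' 1 |grep -E "force"
python3 -m creep '[[[0,0,-25],0],[[0,0,-60],0],[[0,0,-95],0],[[0,0,-130],0],[[0,0,-165],0]]' |grep -E "force|pos"
python3 -m creep '[[[40,-20,-35],0],[[60,-60,-45],0],[[60,-90,-45],0],[[60,-120,-45],0.09],[[60,-150,-45],0.18]]' |grep -E "force|pos"
python3 - <<'E'
from h import *
for n in("scene","top"):
    I,P=shot(n); F=P.reshape(-1,3)
    q=F[(np.hypot(F[:,0]-.514,F[:,1]+.261)<.05)&(F[:,2]>.155)&(F[:,2]<.2)]; print(len(q),q.mean(0) if len(q) else 0,q[:,2].max())
    if n=="scene":cv2.imwrite("pics/e1.png",I[:,:,::-1])
    C=I.reshape(-1,3).astype(int)
    q=F[(abs(F[:,0]-.62)<.05)&(abs(F[:,1]-.28)<.06)&(F[:,2]>.24)&(F[:,2]<.3)&(C[:,0]>C[:,2]+20)&(C[:,0]>1.25*C[:,2])]
    if len(q)>8: print("knob",len(q),least_squares(lambda p:np.linalg.norm(q-p,axis=1)-.013,q.mean(0),loss='soft_l1',f_scale=.002).x.round(4))
to(.62,.278,.35,3.4)
E
```

```text
position: [0.5152, -0.261, 0.1912]
ft_force: [0.3, -1.2, -0.1]
grasp_force: 8.2
ft_force: [0.0, 0.3, -0.2]
grasp_force: 0.1
ft_force: [-0.2, -0.0, 0.1]
grasp_force: 0.0
position: [0.5148, -0.2607, 0.3577]
ft_force: [0.3, 0.5, 0.3]
grasp_force: 0.0
position: [0.5368, -0.0979, 0.4014]
ft_force: [0.3, 0.3, -0.2]
grasp_force: 0.0
61 [ 0.5132946  -0.25736259  0.17236913] 0.18174973876579267
knob 208 [0.6192 0.2784 0.2692]
48 [ 0.51515475 -0.25743604  0.17470594] 0.18303586461627555
knob 136 [0.6216 0.2762 0.2711]
clock 37.8 yaw 4.0 shift [ 109.6 -365.9   -2. ] twist 0.011 grip 1.005 0.0 F [ 0.1 -0.4  0.6] TCP [ 0.5363 -0.0946  0.402 ]
```

View pics/e1.png

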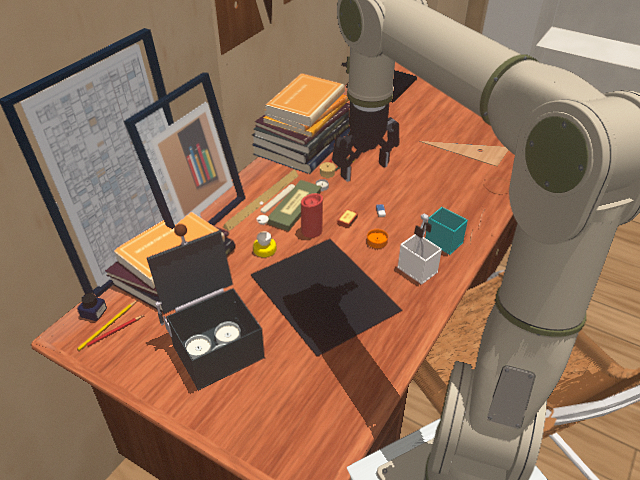

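The tongs stand upright in the white pot at (422,232), the slate is empty, and two cups are visible in the box at (198,345) and (228,332). The lid is open with its knob at (181,230), and the candle hasn't moved. Next I close the lid.

```bash

python3 -m creep '[[[25,-30,0],0.01],[[45,-65,0],0.01],[[60,-100,0],0.01],[[75,-135,0],0.01],[[90,-170,0],0.01]]' >/dev/null
python3 -m creep '[[[18,-35,0],0],[[18,-70,0],0],[[19,-110,0],0],[[20,-145,0],0],[[20,-180,0],0]]' >/dev/null
python3 -m creep '[[[0,-15,0],0],[[0,-15,0],0],[[0,-15,0],0]]' >/dev/null
python3 -c "from h import *;to(.6204,.2778,.270,3.4)"
```

```text
clock 38.9 yaw 3.3 shift [-3.7 -7.1 76.4] twist -0.002 grip 1.003 0.0 F [-0.1 -0.8  0.3] TCP [0.6245 0.2709 0.4004]
```

```bash

python3 -m creep '[[[-4,-6,20],0],[[-4,-6,45],0],[[-4,-6,66],0],[[-4,-6,76],0],[[-4,-6,76],0]]' >/dev/null
python3 -c "from h import *;to(.6204,.2778,.270,3.4)"
python3 -m creep '[[[0,-1,0],0],[[0,-1,0],0],[[0,-1,0],0],[[0,-1,0],0],[[0,-1,0],0]]' 0.45 | grep -E "pos|force|wid"
python3 -m creep '[[[0,0,0],0],[[0,0,0],0],[[0,0,0],0],[[0,0,0],0],[[0,0,0],0]]' 0.2 35 | grep -E "pos|force|wid"
python3 -c "from h import *;to(.6204,.2778,.270,3.4)"
```

```text
clock 39.3 yaw 3.1 shift [-0.  -4.2 -1.5] twist -0.006 grip 0.999 0.0 F [-0.3 -0.9  0.1] TCP [0.6207 0.2736 0.3225]
position: [0.6202, 0.2774, 0.3257]
ft_force: [0.5, 0.1, 0.4]
grip_width: 0.45
grasp_force: 0.0
position: [0.62, 0.2781, 0.3255]
ft_force: [0.8, 5.5, 4.1]
grip_width: 0.283
grasp_force: 34.3
clock 40.2 yaw 3.2 shift [0.3 0.3 1.5] twist -0.003 grip 0.283 34.3 F [0.8 5.5 4.1] TCP [0.62   0.2781 0.3255]
```

```bash

python3 -m creep '[[[-14,0,-3],0],[[-31,0,-4],0],[[-48,0,-4],0],[[-66,0,-1],0],[[-83,0,2],0]]' | grep -E "pos|force|wid"
python3 -m creep '[[[-16,0,6],0],[[-32,0,13],0],[[-47,0,22],0],[[-61,0,32],0],[[-74,0,43],0]]' | grep -E "pos|force|wid"
python3 -m creep '[[[-12,0,13],0],[[-23,0,27],0],[[-32,0,42],0],[[-36,0,49],0],[[-39,0,57],0]]' | grep -E "pos|force|wid"
```

```text
position: [0.5364, 0.2727, 0.323]
ft_force: [1.1, 4.6, -2.4]
grip_width: 0.285
grasp_force: 35.7
position: [0.4624, 0.268, 0.2794]
ft_force: [1.3, 3.1, -2.5]
grip_width: 0.281
grasp_force: 37.0
position: [0.4235, 0.2655, 0.2221]
ft_force: [-4.8, -2.2, 0.4]
grip_width: 0.28
grasp_force: 37.2
```

```bash

python3 -m creep '[[[-3,0,8],0],[[-6,0,17],0],[[-9,0,25],0],[[-11,0,33],0],[[-12,0,42],0]]' | grep -E "pos|force|wid"
python3 -m creep '[[[-1,0,9],0],[[-2,0,16],0],[[-2,0,21],0],[[-2,0,24],0],[[-2,0,25],0]]' | grep -E "pos|force|wid"
python3 - <<'E'
from h import *
I,P=shot("scene");F=P.reshape(-1,3);C=I.reshape(-1,3).astype(int)
q=F[(abs(F[:,0]-.52)<.04)&(abs(F[:,1]-.28)<.05)&(F[:,2]<.2)&(F[:,2]>.06)&(C.max(1)<110)]
A=np.c_[(q[:,0]-.5827),np.ones(len(q))]; print("lid z vs x",np.linalg.lstsq(A,q[:,2],rcond=None)[0],len(q))
to(.409,.264,.1025,3.4)
E
```

```text
position: [0.4125, 0.2649, 0.18]
ft_force: [-0.6, -5.2, -1.4]
grip_width: 0.279
grasp_force: 36.8
position: [0.4103, 0.2648, 0.1549]
ft_force: [-0.6, -5.5, -0.7]
grip_width: 0.279
grasp_force: 36.6
lid z vs x [-0.01465874  0.10649897] 727
clock 42.3 yaw 3.2 shift [-1.4  0.7 -1.6] twist -0.004 grip 0.279 36.6 F [-0.1 -6.3 -1.9] TCP [0.4103 0.2648 0.1549]
```

```bash

python3 -m creep '[[[0,0,1],0],[[0,0,2],0],[[0,0,3],0],[[0,0,3],0],[[0,0,3],0]]' | grep -E "pos|force|wid"
python3 - <<'E'
from h import *
I,P=shot("scene");F=P.reshape(-1,3);C=I.reshape(-1,3).astype(int)
q=F[(abs(F[:,0]-.52)<.04)&(abs(F[:,1]-.28)<.05)&(F[:,2]<.2)&(F[:,2]>.06)&(C.max(1)<110)]
A=np.c_[(q[:,0]-.5827),np.ones(len(q))]; print("lid z vs x",np.linalg.lstsq(A,q[:,2],rcond=None)[0],len(q))
E
```

```text
position: [0.4106, 0.2648, 0.1527]
ft_force: [-2.3, -7.4, 3.2]
grip_width: 0.279
grasp_force: 37.1
lid z vs x [-0.0038406   0.10645863] 732
```

Upward force has appeared and the lid measures flat, so it is shut. I'll open the fingers and back away.

```bash

python3 -m creep '[[[0,0,0],0],[[0,0,0],0],[[0,0,0],0],[[0,0,0],0],[[0,0,0],0]]' 1 | grep -E "pos|force|wid"
python3 -m creep '[[[0,0,-15],0],[[0,0,-40],0],[[0,0,-75],0],[[0,0,-110],0],[[0,0,-145],0]]' | grep -E "pos|force|wid"
python3 -m creep '[[[0,30,-30],0],[[0,70,-40],0],[[0,105,-40],0],[[0,140,-40],0],[[0,140,-40],0]]' >/dev/null
python3 - <<'E'
from h import *
I,P=shot("scene"); cv2.imwrite("pics/fin.png",I[:,:,::-1])
F=P.reshape(-1,3);C=I.reshape(-1,3).astype(int)
q=F[(abs(F[:,0]-.52)<.04)&(abs(F[:,1]-.28)<.05)&(F[:,2]<.2)&(F[:,2]>.06)&(C.max(1)<110)]
A=np.c_[(q[:,0]-.5827),np.ones(len(q))]; print("lid z vs x",np.linalg.lstsq(A,q[:,2],rcond=None)[0],len(q))
E
```

```text
position: [0.4104, 0.2659, 0.153]
ft_force: [-0.9, -0.2, -0.6]
grip_width: 0.964
grasp_force: 0.0
position: [0.4099, 0.2658, 0.2994]
ft_force: [1.0, -0.7, 0.1]
grip_width: 1.003
grasp_force: 0.0
lid z vs x [0.00098825 0.10669435] 1421
```

View pics/fin.png

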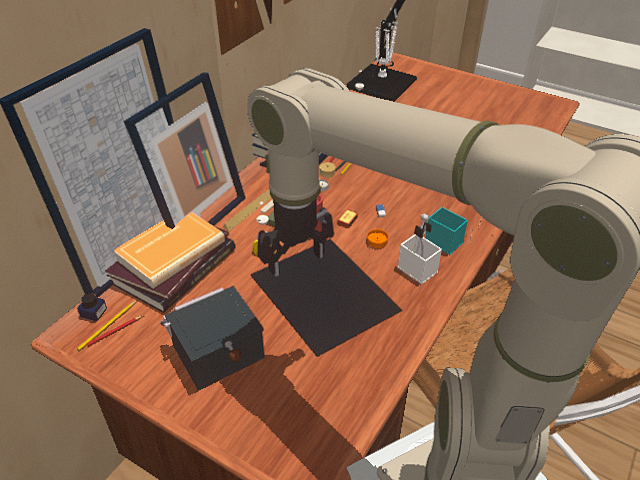

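The box is shut with its knob at (235,353), the tongs stand in the white pot at (422,232), the slate is empty and the robot touches nothing.

```bash
python3 -c "
from workcell import manip
print(manip.hand_in())"
```

```text
the job is handed in; nothing more can be done
None
```

I handed the job in at about 44 s of the 208 s allowed, without getting a verdict back: all three tea lights are in the ash box (one of them was knocked aside mid-run), the tongs stand back in the white pot, the lid was eased shut by its knob, and the red candle was not touched.

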